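# Reset a snap-button whetstone holder and load a stone

## Robot

A 6-joint arm with a two-finger parallel gripper is mounted at the origin on the work surface. World frame = base frame: x ahead of the robot, y to its left, z up, the work surface at z = 0. Lengths are in mm, angles in rad, forces in N, time in s.
With the tool pointing down it reaches from about 350 to 975 mm from the base axis. Payload 7.1 kg.
Tool frame: the origin (TCP) lies at the very end of the fingers, on their centre line; the grasp point (between the pads) lies 19 mm behind it; z points along the fingers, y is the direction in which the jaws open and shut (so a half turn about z gives the same grasp; the last joint's range is limited). The gripper opens to 88 mm and grips with 3 to 60 N. Pads are 20 mm wide; open, the fingers measure 115 mm over their backs; the gripper's body (75 mm by 178 mm) begins 61 mm behind the grasp point.
Start: joints at [1.12, 0.423, 1.63, -0, 1.089, -0.019], TCP at [261.534, 567.631, 194.075] pointing down, gripper open.
Joint ranges: [-3, 3], [-0.9, 2.11], [0.09, 2.58], [-1.31, 4.45], [0.11, 2.69], [-2.54, 2.54]. Speed limits (rad/s): [2.39, 2.39, 3.01, 3.14, 3.14, 3.14].

## Interface

Orientations are given as a rotation vector (axis times angle).
In Python, from workcell import readout, imaging, close_job gives the robot as it stands.
- The arm moves only by the tool carry_out, never from a script. Its argument "rows" is a list of rows, each a list of 3 entries, a list of its own where there are three numbers: the shift along the tool's x, y, z in m, then the turn, a rotation vector about the tool's x, y, z in rad, then the closure, from 0 (fully open) to 1 (shut). In form: [[[dx, dy, dz], [wx, wy, wz], hand], ...]. A call has 1 to 12 rows; each row shifts and turns the commanded pose from where the row before left it, along the tool's axes as they then stand; what a row does not reach is not made up. A row lasts 1/12 s, in which the tool goes at most 41.7 mm and 7.16 degrees, less where a joint would pass 70% of its speed; a pose out of reach is approached as far as the arm can. A call with a gripper value outside its range is refused whole. The fingers move at their own pace and stop on an object; the grip force is fixed at half the most. Time passes only in rows, so rows that do not move let the fingers close. It gives the time, the measured TCP pose, the force and the opening at its end, in the units of the state.
- readout.get_obs(): the state, without advancing time (a new reading comes with each control period).
- imaging.get_image(name): name is "scene" or "side" or "wrist"; returns the picture (384x512x3 uint8, red, green, blue); there is no depth.
- imaging.camera_params(name): a dict with "fx", "fy", "cx", "cy" (pixels), "rvec" (rotation vector, rad) and "tvec" (3), from world to camera coordinates, as OpenCV has them; the wrist camera has in their place "T_tool_cam" (4x4, takes a point from camera to tool coordinates, whose origin is the TCP and whose axes are the flange's). Camera axes: x right, y down, z forward; pixel columns grow to the right and rows downward; lengths in mm; the calibration is good to about 2 mm. A picture is of the moment at which its call begins: read the wrist's pose just before it. camera_params takes no time and is no camera call.
- close_job(): hands the job in, once; it reports no verdict.
The state is a dict: "t": time; "qpos": joint angles; "qvel": joint speeds; "joint_torque": joint torques, N m; "ee_pos": TCP position; "orientation": TCP orientation; "ft_force": force on the tool from outside, world axes, zero at the start; "moment": the same for the moment, N m; "width": finger opening in mm.
Only numpy, scipy, OpenCV 4.12 (cv2) and the standard library are available. Lean on these libraries where they do the work, as an engineer would, in place of code of your own. Each camera call takes 0.05 s, during which the arm holds its last target.

## Task

The stone holder is set too short for the whetstone on the orange base. Press in the holder's brass spring button, slide the sleeve with its jaw outwards until the button pops fully out through the next hole, without wrenching the sleeve against the button; then set the orange-based stone gently down flat on the bed between the two jaws, lined up with the holder and centred across the bed, let go of everything, and leave the other things where they are.

Things in the scene. Friction and masses are not known exactly. Their poses are not given: they have to be found in the camera images.
- bed (a point): Stone holder fixed to the bench: green bed 100 x 60 mm. Point: centre of the bed's top face, 75 mm above the bench. x axis: level, outwards along the telescoping tube, from the fixed jaw to the sliding jaw and beyond; y: to the side where the button sticks out; z up. Fixed jaw's inner face at x = -64 mm. Jaws are 60 mm wide in y and rise 20 to 22 mm above the bed. Base plate 130 x 100 x 8 mm.
- jaw (a joint): How far the blue sleeve (carrying the sliding jaw) is drawn out along the bed's +x, m. 0: button in the first hole, 1.5 mm play either way; end of travel 0.085. Two 13 mm holes on the button's side: one holds the button; the next, drilled by hand, meets it at somewhere from 0.035 to 0.057 (differs each time: found by feel, roughly by sight). Stopping short leaves the button hidden under the wall.
- jaw_face (a point): Middle of the sliding jaw's inner face, 13 mm above the bed; axes as the bed's. At joint value 0 it is 54 mm from the bed point in x, so the space between the jaws is 118 mm plus the joint value. Behind the jaw the sleeve, a 30 x 30 mm square tube, runs from 8 to 133 mm beyond this face, its axis level along x, 60 mm above the bench. Sliding friction about 4 N.
- snap (a joint): How far the brass spring button is pressed in, m: 0 = fully popped out (5 mm proud of the sleeve), 0.005 = flush with the sleeve's side, 0.0075 = hidden under its wall. The button belongs to the fixed inner tube and stays in place along the holder while the sleeve slides over it. Spring about 3.5 N when out, 6.5 N flush. Over 25 N between button and hole edge damages it.
- button_tip (a point): Tip of the button's 10 mm dome, pointing along the bed's +y; when out, at (160, 20, -15) mm from the bed point in its axes. Pinching the sleeve from above, along y, with one pad over the button presses it flush. Drawn along in that grip the dome slips under the wall within 8 mm (about 15 to 22 N); then 4 to 6 N until it pops into the next hole and stops the sleeve dead: stop pulling.
- orange_stone_mid (a point): Whetstone to be loaded: dark grey stone on an ORANGE base, one solid block 144 long (its x) x 50 wide (its y) x 36 mm high (its z), 0.3 to 0.55 kg, lying flat on the bench. This point is its centre, 18 mm above its underside. It has no front end: either way round is right.
- blue_stone_mid (a point): Another stone, dark grey on a BLUE base, same size; centre. Leave alone.
- yellow_stone_mid (a point): Another stone, yellow on a wooden base, same size; centre. Leave alone.
- spray_bottle: Clear bottle with white cap, 56 mm across, 160 mm high; origin under its centre. Leave alone.
- glass: Drinking glass, 64 mm across, 85 mm high; origin under its centre. Leave alone.
- lapping_plate: Steel flattening plate 100 x 70 x 22 mm; origin under its centre. Leave alone.
- brush: Cleaning brush lying flat; leave alone.
- angle_guide: Small green angle guide 60 x 35 x 30 mm; origin under its centre. Leave alone.
Not all that is in view belongs to the job. Leave any green look-alike of the part that bears orange_stone_mid alone.

How it is judged (in metres and radians):
On the way, in this order (a step that is already met when the one before it is completed fails the run):
1. the button is pressed in and the sleeve drawn out over it (value of joint snap above 0.006 m and value of joint jaw between 0.01 and 0.061 m).
2. the button has popped fully out through the next hole (value of joint snap below 0.0015 m and value of joint jaw between 0.031 and 0.061 m), for 0.3 s.
At the end, for the whole second after the job is handed in: Button fully out (within 1.5 mm) in the next hole, sleeve drawn out 31 to 61 mm; orange-based stone at rest, flat on the bed (centre 15 to 21 mm above it, tilt under 0.06 rad) between the jaws, within 12 mm of the bed's middle line, turned under 0.12 rad from the holder (all of step 2 and x of orange_stone_mid in the frame of bed between 0.005 and 0.043 m and y of orange_stone_mid in the frame of bed between -0.012 and 0.012 m and z of orange_stone_mid in the frame of bed between 0.015 and 0.021 m and angle between orange_stone_mid's own z axis and vertical below 0.06 rad and angle between the x axis of orange_stone_mid and the x axis of bed, either way round below 0.12 rad and linear speed of orange_stone below 0.01 m/s); the robot touches nothing.
It fails at once if the sleeve is wrenched against the button (more than 25 N between button and sleeve) (contact force between snap_c0 and holder above 25 N).
It fails at once if the stone is dropped or banged on the holder (more than 80 N) (contact force between orange_stone and holder above 80 N).
It fails at once if another stone or bystander is moved by more than 30 mm (distance of any of blue_stone_mid, yellow_stone_mid, spray_bottle, glass, lapping_plate, brush, angle_guide from where it was at the start of the episode above 0.03 m).
It also fails if it takes over 69 s, if anything falls off the work surface, if the arm or the gripper's body presses on something with over 40 N, if the wrist force passes 120 N, or if a joint passes its speed limit or range.

## Working session

There is one attempt and no reset: what is moved stays moved. The work goes in short steps, Python scripts to look and compute and a tool call to move; the robot and the scene stay as the last step left them, time stands still between calls to the robot, and variables do not carry over. Pictures are saved under pics/ and viewed, and the job is handed in when it is done.

Besides the shell and the picture viewer there is one more tool, called in YAML: its name, and indented under it one key for each argument. carry_out: Moves the arm, as the interface text tells. Its arguments: {"type":"object","properties":{"rows":{"type":"array","items":{"type":"array"}}},"required":["rows"]}

```bash
ls; mkdir -p pics
cat > h.py <<'E'
import numpy as np, cv2, json
from workcell import readout, imaging, close_job
from scipy.spatial.transform import Rotation as R
def snap(n,fn):
    im=imaging.get_image(n); cv2.imwrite('pics/'+fn,cv2.cvtColor(im,cv2.COLOR_RGB2BGR)); return im
def cam(n):
    p=imaging.camera_params(n)
    K=np.array([[p['fx'],0,p['cx']],[0,p['fy'],p['cy']],[0,0,1]])
    if 'rvec' in p: return K,R.from_rotvec(np.ravel(p['rvec'])).as_matrix(),np.ravel(p['tvec'])
    T=np.array(p['T_tool_cam']); o=readout.get_obs()
    W=np.eye(4);W[:3,:3]=R.from_rotvec(o['orientation']).as_matrix();W[:3,3]=o['ee_pos']
    C=np.linalg.inv(W@T); return K,C[:3,:3],C[:3,3]
def ray(c,uv,z):
    K,Rm,t=c; d=Rm.T@np.linalg.inv(K)@np.array([uv[0],uv[1],1.]); o=-Rm.T@t
    return o+d*(z-o[2])/d[2]
def proj(c,X):
    K,Rm,t=c; p=K@(Rm@np.asarray(X,float)+t); return p[:2]/p[2]
def crop(fn,out,x0,y0,x1,y1,s):
    im=cv2.imread('pics/'+fn)[y0:y1,x0:x1]; cv2.imwrite('pics/'+out,cv2.resize(im,None,fx=s,fy=s,interpolation=cv2.INTER_CUBIC))
E
python3 - <<'E'
from h import *
print(readout.get_obs())
for n in ['scene','side','wrist']:
    snap(n,n+'0.png'); print(imaging.camera_params(n))
E
```

```text
pics
{'t': 0.0, 'qpos': array([ 1.11998553e+00,  4.23824441e-01,  1.63066619e+00, -2.49981369e-05,
        1.08859928e+00, -1.89926666e-02]), 'qvel': array([-0.00066697,  0.00068321, -0.00137767,  0.00142676, -0.0015926 ,
       -0.00204106]), 'joint_torque': array([ 1.49282765e-03, -5.44633913e+01, -2.73663318e+01,  6.43277471e-02,
        2.28084368e-02, -1.05056843e-04]), 'ee_pos': array([261.30042084, 567.11051552, 193.32132344]), 'orientation': array([-6.72952567e-01, -3.06833502e+00,  2.29514615e-03]), 'ft_force': array([0.22999305, 0.42761978, 0.1502861 ]), 'moment': array([ 0.0109723 ,  0.03959523, -0.00699032]), 'width': 87.90772800287753}
{'fx': 374.68607294962385, 'fy': 374.68607294962385, 'cx': 264.79149691274773, 'cy': 189.4752779232029, 'rvec': array([ 1.78198274,  1.59098945, -0.76158356]), 'tvec': array([ -54.47044563, -260.60514949, 1566.90947947])}
{'fx': 366.7424456071996, 'fy': 366.7424456071996, 'cx': 260.51063569238084, 'cy': 186.62713328571618, 'rvec': array([ 2.23694353, -0.09304502,  0.01263902]), 'tvec': array([-528.51289899,   91.08261535, 1102.23759284])}
{'fx': 295.90752252922374, 'fy': 295.90752252922374, 'cx': 255.3614922105102, 'cy': 197.58586951269817, 'T_tool_cam': array([[ 2.02833893e-04, -9.58122224e-01, -2.86359499e-01,
         7.90646914e+01],
       [ 9.99999905e-01,  8.36287691e-05,  4.28507843e-04,
         3.02829896e-01],
       [-3.86614995e-04, -2.86359558e-01,  9.58122150e-01,
        -1.91280559e+02],
       [ 0.00000000e+00,  0.00000000e+00,  0.00000000e+00,
         1.00000000e+00]])}
```

View pics/scene0.png

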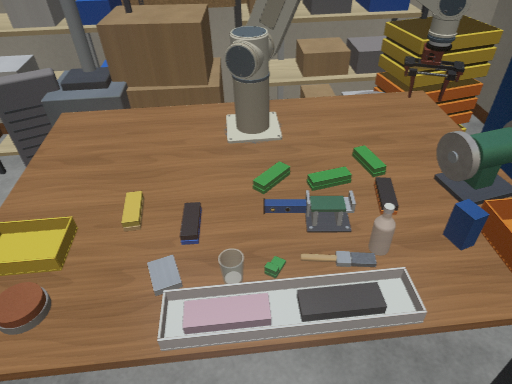

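View pics/side0.png

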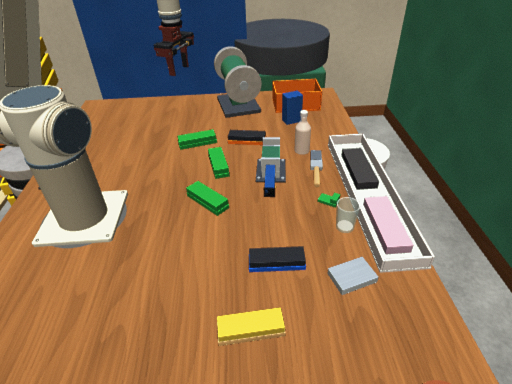

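View pics/wrist0.png

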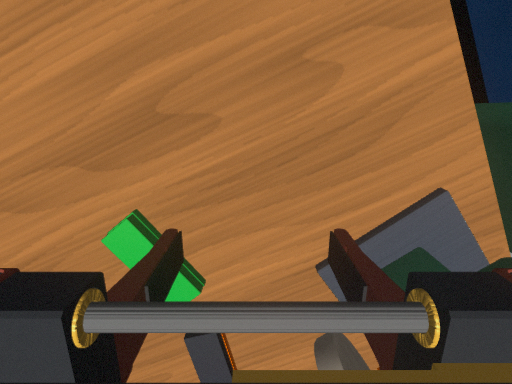

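Run:
```python
from h import *
crop('scene0.png','s1.png',250,140,410,260,5)
crop('side0.png','s2.png',220,110,340,200,6)
```

```text
(no output)
```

View pics/s1.png

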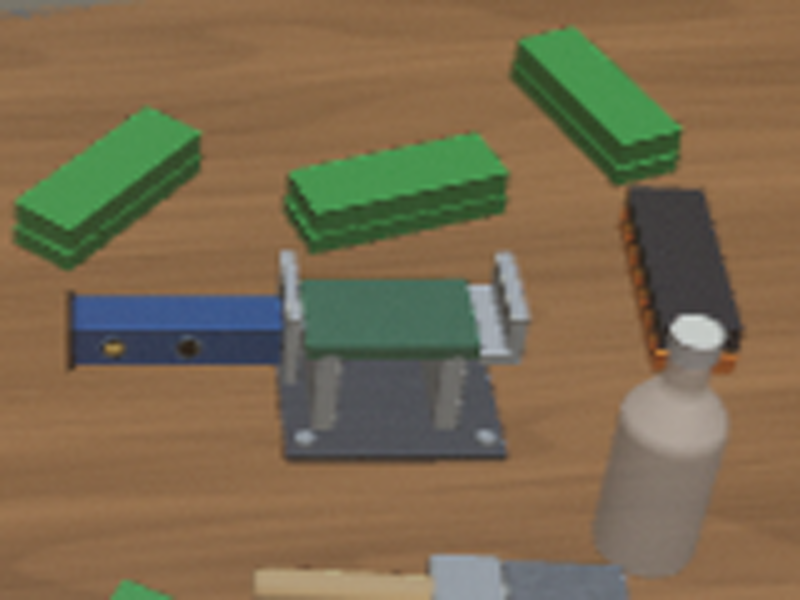

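View pics/s2.png

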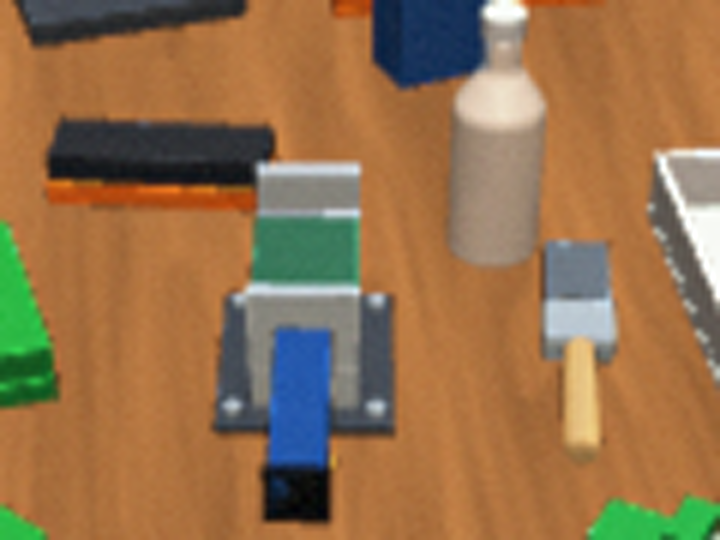

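Run:
```python
from h import *
s=cam('scene'); d=cam('side')
def S(p,z): return ray(s,(250+p[0]/5,140+p[1]/5),z).round(1)
def D(p,z): return ray(d,(220+p[0]/6,110+p[1]/6),z).round(1)
for p in [(303,280),(468,280),(478,348),(308,348)]: print('bed',S(p,75))
for p in [(285,453),(505,453)]: print('plate',S(p,8))
for p in [(75,296),(75,330),(282,296),(282,330)]: print('sleeve',S(p,75))
print('button',S((113,348),60),S((188,348),60))
for p in [(628,188),(703,188),(740,335),(655,350)]: print('stone',S(p,36))
for p in [(252,212),(360,212),(360,287),(252,287)]: print('Dbed',D(p,75))
for p in [(275,328),(328,328),(328,466),(265,466)]: print('Dsl',D(p,75))
for p in [(60,118),(273,125),(275,156),(48,152)]: print('Dst',D(p,36))
```

```text
bed [548.8 133.4  75. ]
bed [560.7 229.9  75. ]
bed [618.9 219.7  75. ]
bed [607.3 124.4  75. ]
plate [623.5 111.9   8. ]
plate [638.8 238.8   8. ]
sleeve [546.6  -2.1  75. ]
sleeve [576.1  -5.3  75. ]
sleeve [561.4 118.3  75. ]
sleeve [590.6 112.7  75. ]
button [577.8  16.5  60. ] [583.1  59.7  60. ]
stone [439.4 375.6  36. ]
stone [445.4 424.3  36. ]
stone [586.3 394.4  36. ]
stone [592.9 339.5  36. ]
Dbed [553.1 225.1  75. ]
Dbed [614.2 218.4  75. ]
Dbed [605.6 142.4  75. ]
Dbed [547.3 148.7  75. ]
Dsl [556.5 108.6  75. ]
Dsl [584.4 105.7  75. ]
Dsl [572.5 -11.   75. ]
Dsl [541.9  -7.9  75. ]
Dst [441.9 415.5  36. ]
Dst [578.2 391.   36. ]
Dst [576.3 352.1  36. ]
Dst [434.1 373.   36. ]
```

carry_out:
  rows:
    - [[-0.025, -0.018, 0], [0, 0, 0], 0]
    - [[-0.025, -0.018, 0], [0, 0, 0], 0]
    - [[-0.025, -0.018, 0], [0, 0, 0], 0]
    - [[-0.025, -0.018, 0], [0, 0, 0], 0]
    - [[-0.025, -0.018, 0], [0, 0, 0], 0]
    - [[-0.025, -0.018, 0], [0, 0, 0], 0]
    - [[-0.025, -0.018, 0], [0, 0, 0], 0]
    - [[-0.025, -0.018, 0], [0, 0, 0], 0]
    - [[-0.025, -0.018, 0], [0, 0, 0], 0]
    - [[-0.025, -0.018, 0], [0, 0, 0], 0]
    - [[-0.025, -0.018, 0], [0, 0, 0], 0]
    - [[-0.025, -0.018, 0], [0, 0, 0], 0]

```text
t: 1.15
ee_pos: [444.0, 244.4, 194.0]
orientation: [-0.673, -3.069, 0.0]
ft_force: [0.6, 0.1, 0.8]
width: 87.8
```

carry_out:
  rows:
    - [[-0.025, -0.018, 0], [0, 0, 0], 0]
    - [[-0.025, -0.018, 0], [0, 0, 0], 0]
    - [[-0.025, -0.018, 0], [0, 0, 0], 0]
    - [[-0.025, -0.018, 0], [0, 0, 0], 0]
    - [[-0.025, -0.018, 0], [0, 0, 0], 0]
    - [[-0.025, -0.018, 0], [0, 0, 0], 0]
    - [[-0.025, -0.018, 0], [0, 0, 0], 0]
    - [[-0.02, -0.02, 0], [0, 0, 0], 0]

```text
t: 1.82
ee_pos: [560.7, 30.1, 194.0]
orientation: [0.673, 3.068, 0.0]
ft_force: [1.0, 0.2, -0.1]
width: 87.9
```

carry_out:
  rows:
    - [[0, 0, 0], [0, 0, 0.12], 0]
    - [[0, 0, 0], [0, 0, 0.12], 0]
    - [[0, 0, 0], [0, 0, 0.12], 0]
    - [[0, 0, 0], [0, 0, 0.12], 0]
    - [[0, 0, 0], [0, 0, 0.12], 0]
    - [[0, 0, 0], [0, 0, 0.12], 0]
    - [[0, 0, 0], [0, 0, 0.12], 0]
    - [[0, 0, 0], [0, 0, 0.12], 0]
    - [[0, 0, 0], [0, 0, 0.12], 0]
    - [[0, 0, 0], [0, 0, 0.12], 0]
    - [[0, 0, 0], [0, 0, 0.06], 0]
    - [[0, 0, 0], [0, 0, 0], 0]

```text
t: 2.82
ee_pos: [559.4, 31.7, 193.9]
orientation: [-2.354, -2.08, 0.001]
ft_force: [-0.5, -0.7, 0.3]
width: 87.7
```

```bash
cat >> h.py <<'E'
def pose():
    o=readout.get_obs(); M=R.from_rotvec(o['orientation']).as_matrix()
    print('t',round(o['t'],2),'tcp',o['ee_pos'].round(1),'xyaw',round(np.degrees(np.arctan2(M[1,0],M[0,0])),2),'z',M[:,2].round(3),'F',np.round(o['ft_force'],1),'w',round(o['width'],1),'q6',round(o['qpos'][5],2)); return o,M
E
python3 - <<'E'
from h import *
pose(); snap('wrist','w1.png')
E
```

```text
t 2.82 tcp [559.4  31.7 193.9] xyaw 82.95 z [-0.  0. -1.] F [-0.5 -0.7  0.3] w 87.7 q6 0.16
```

View pics/w1.png

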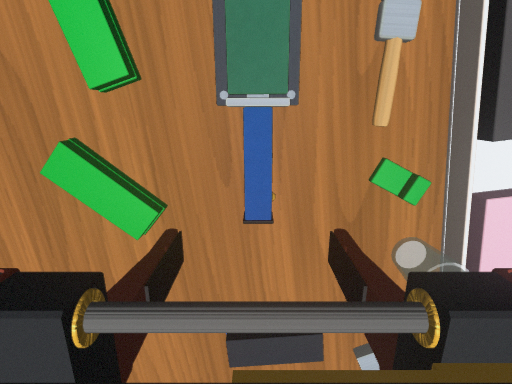

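Run:
```python
from h import *
crop('w1.png','w1c.png',205,90,305,230,4)
crop('w1.png','w1d.png',205,0,305,110,5)
```

```text
(no output)
```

View pics/w1c.png

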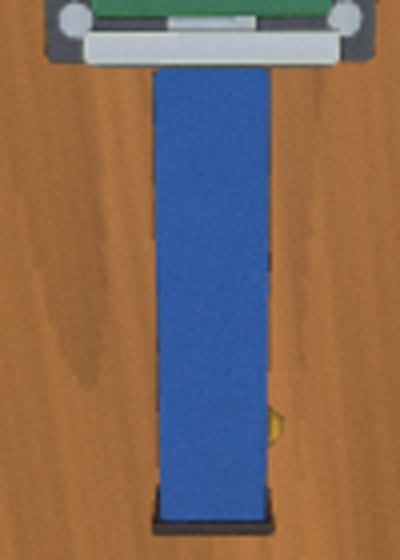

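View pics/w1d.png

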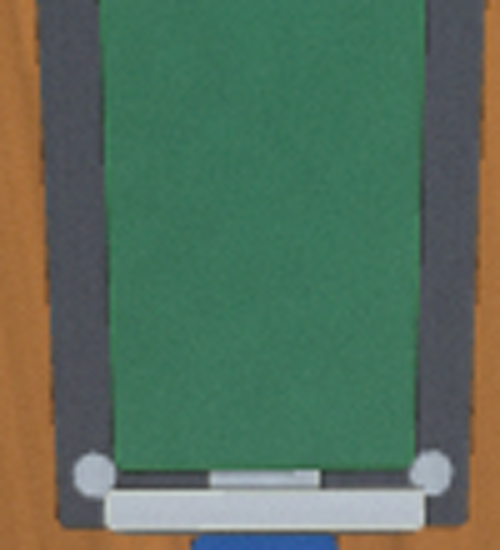

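Run:
```python
from h import *
w=cam('wrist')
A=lambda p,z: ray(w,(205+(p[0]+.5)/4-.5,90+(p[1]+.5)/4-.5),z).round(1)
B=lambda p,z: ray(w,(205+(p[0]+.5)/5-.5,(p[1]+.5)/5-.5),z).round(1)
for p in [(155,68),(271,68),(266,520),(161,520)]: print('sl',A(p,75))
print('button',A((283,427),60))
for p in [(115,470),(415,470),(428,10),(102,10)]: print('bed',B(p,75))
b=np.array([(B((115,470),75)+B((415,470),75))/2])[0]
print(b)
```

```text
sl [557.  114.2  75. ]
sl [585.8 110.7  75. ]
sl [572.   -9.3  75. ]
sl [542.8  -5.8  75. ]
button [580.   12.6  60. ]
bed [543.1 128.3  75. ]
bed [602.  121.2  75. ]
bed [611.4 200.   75. ]
bed [552.3 207.1  75. ]
[572.55 124.75  75.  ]
```

carry_out:
  rows:
    - [[-0.005, 0.0025, 0.015], [0, 0, -0.005], 0]
    - [[-0.005, 0, 0.015], [0, 0, 0], 0]
    - [[-0.005, 0, 0.015], [0, 0, 0], 0]
    - [[0, 0, 0.015], [0, 0, 0], 0]
    - [[0, 0, 0.015], [0, 0, 0], 0]
    - [[0, 0, 0.015], [0, 0, 0], 0]
    - [[0, 0, 0.015], [0, 0, 0], 0]
    - [[0, 0, 0.015], [0, 0, 0], 0]
    - [[0, 0, 0], [0, 0, 0], 0]

```text
t: 3.62
ee_pos: [558.2, 16.4, 71.4]
orientation: [-2.342, -2.089, 0.006]
ft_force: [-0.8, -0.3, 0.6]
width: 87.8
```

Run:
```python
from h import *
pose(); snap('wrist','w2.png'); snap('scene','sc2.png'); crop('sc2.png','sc2c.png',240,160,370,250,6)
```

```text
t 3.62 tcp [558.2  16.4  71.4] xyaw 83.48 z [-0.005 -0.    -1.   ] F [-0.8 -0.3  0.6] w 87.8 q6 0.12
```

View pics/w2.png

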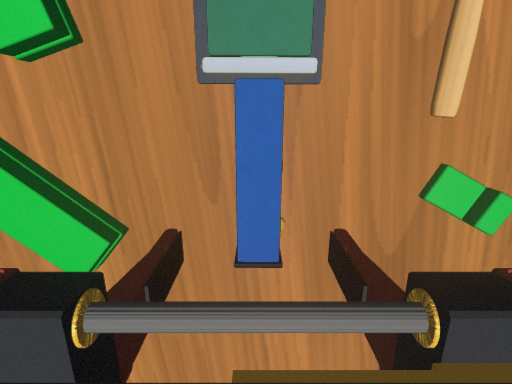

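View pics/sc2c.png

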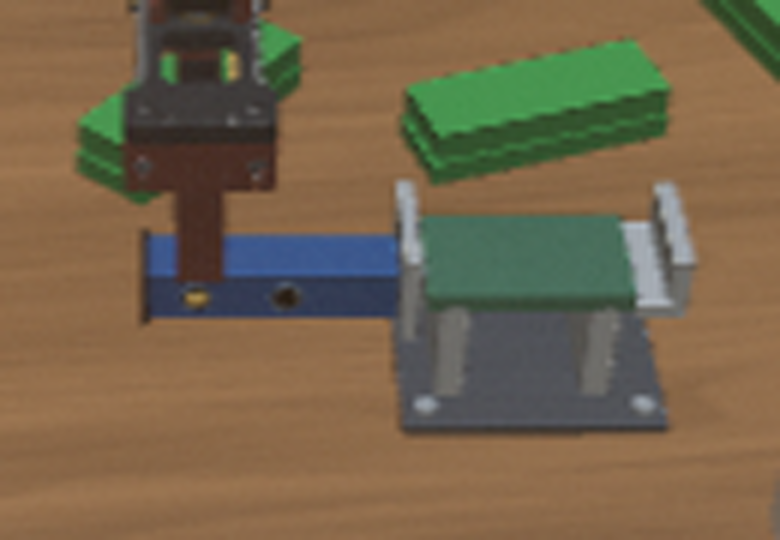

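carry_out:
  rows:
    - [[0, 0.001, 0.01], [0, 0, 0], 0]
    - [[0, 0, 0.01], [0, 0, 0], 0]
    - [[0, 0, 0.01], [0, 0, 0], 0]
    - [[0, 0, 0], [0, 0, 0], 0.3]
    - [[0, 0, 0], [0, 0, 0], 0.45]
    - [[0, 0, 0], [0, 0, 0], 0.52]
    - [[0, 0, 0], [0, 0, 0], 0.56]

```text
t: 4.3
ee_pos: [561.6, 16.4, 44.4]
orientation: [2.346, 2.089, 0.001]
ft_force: [0.2, 0.1, -0.0]
width: 64.8
```

carry_out:
  rows:
    - [[0, 0, 0], [0, 0, 0], 0.6]
    - [[0, 0, 0], [0, 0, 0], 0.65]
    - [[0, 0, 0], [0, 0, 0], 0.7]
    - [[0, 0, 0], [0, 0, 0], 0.8]
    - [[0, 0, 0], [0, 0, 0], 1]
    - [[0, 0, 0], [0, 0, 0], 1]
    - [[0, 0, 0], [0, 0, 0], 1]

```text
t: 4.88
ee_pos: [559.8, 16.5, 44.0]
orientation: [-2.345, -2.087, 0.003]
ft_force: [-5.2, 0.8, 4.3]
width: 28.7
```

Run:
```python
from h import *
pose()
```

```text
t 4.88 tcp [559.8  16.5  44. ] xyaw 83.34 z [-0.003  0.    -1.   ] F [-5.2  0.8  4.3] w 28.7 q6 0.12
```

carry_out:
  rows:
    - [[-0.001, 0, 0], [0, 0, 0], 1]
    - [[-0.001, 0, 0], [0, 0, 0], 1]
    - [[-0.001, 0, 0], [0, 0, 0], 1]
    - [[0, 0, 0], [0, 0, 0], 1]

```text
t: 5.22
ee_pos: [559.6, 14.5, 44.0]
orientation: [-2.345, -2.086, 0.001]
ft_force: [-4.8, 6.9, 5.9]
width: 28.2
```

carry_out:
  rows:
    - [[-0.001, 0, 0], [0, 0, 0], 1]
    - [[-0.001, 0, 0], [0, 0, 0], 1]
    - [[0, 0, 0], [0, 0, 0], 1]

```text
t: 5.47
ee_pos: [559.5, 13.9, 44.0]
orientation: [-2.345, -2.084, -0.001]
ft_force: [-4.5, 14.2, 3.8]
width: 28.2
```

carry_out:
  rows:
    - [[-0.001, 0, 0], [0, 0, 0], 1]
    - [[-0.001, 0, 0], [0, 0, 0], 1]
    - [[0, 0, 0], [0, 0, 0], 1]

```text
t: 5.72
ee_pos: [559.5, 13.4, 44.0]
orientation: [-2.345, -2.083, -0.004]
ft_force: [-3.0, 23.1, 3.2]
width: 28.4
```

carry_out:
  rows:
    - [[-0.0005, 0, 0], [0, 0, 0], 1]
    - [[0, 0, 0], [0, 0, 0], 1]

```text
t: 5.88
ee_pos: [559.5, 13.3, 44.1]
orientation: [-2.345, -2.083, -0.004]
ft_force: [-4.0, 24.4, 3.6]
width: 28.0
```

Run:
```python
from h import *
pose(); snap('scene','sc3.png'); crop('sc3.png','sc3c.png',240,160,340,230,8);snap('wrist','w3.png')
crop('w3.png','w3c.png',190,60,330,260,4)
```

```text
t 5.88 tcp [559.5  13.3  44.1] xyaw 83.22 z [-0.002  0.006 -1.   ] F [-4.  24.4  3.6] w 28.0 q6 0.11
```

View pics/sc3c.png

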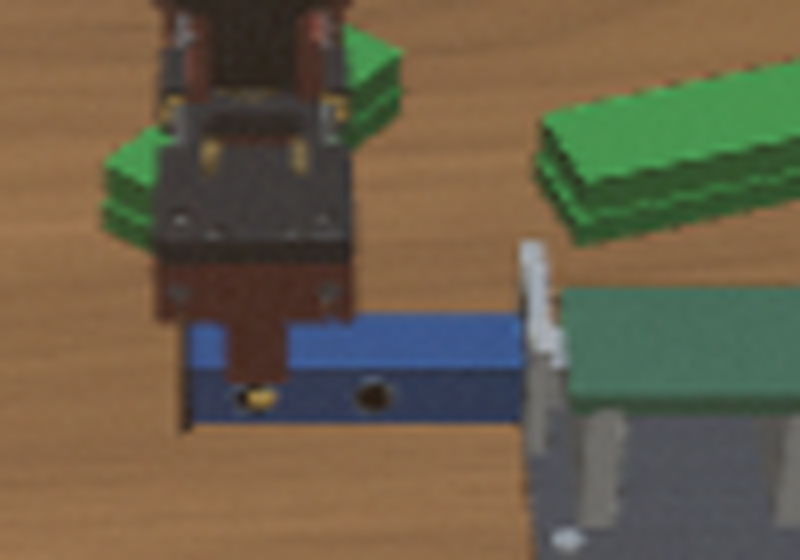

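View pics/w3c.png

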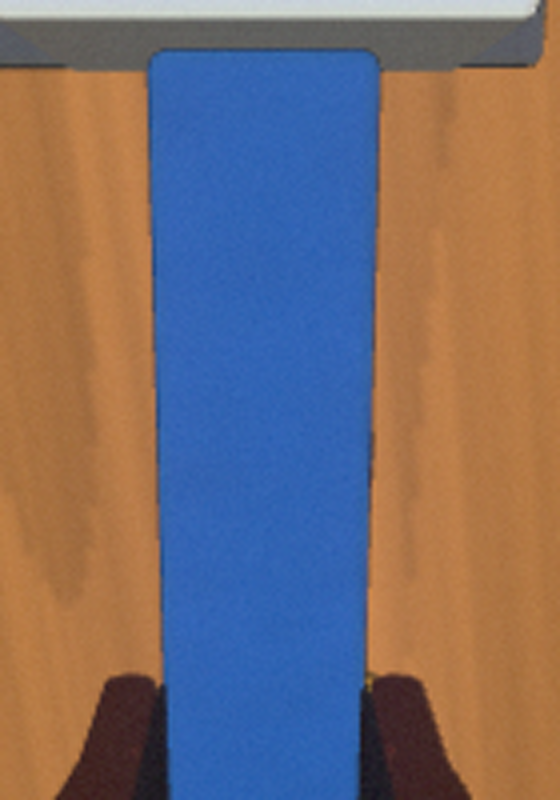

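Run:
```python
from h import *
s=cam('scene')
for X in [(575,13,44),(585,13,44),(575,13,60),(575,13,70),(575,13,75),(590,13,60),(590,13,70),(580,16,60)]: print(X,(proj(s,X)-[240,160])*8)
w=cam('wrist')
for X in [(575,13,44),(559,13,44),(575,16,60),(574.5,16.,75)]: print(X,proj(w,X),(proj(w,X)-[190,60])*4)
print((-s[1].T@s[2]))
```

```text
(575, 13, 44) [250.31530032 424.51895108]
(585, 13, 44) [253.60292589 443.25579873]
(575, 13, 60) [250.1979129  392.42356175]
(575, 13, 70) [250.12342018 372.05619325]
(575, 13, 75) [250.08584318 361.78210624]
(590, 13, 60) [255.19239866 420.55320295]
(590, 13, 70) [255.1468941  400.13522298]
(580, 16, 60) [260.07574746 401.0497343 ]
(575, 13, 44) [277.91788359 225.85565398] [351.67153434 663.42261594]
(559, 13, 44) [255.03776415 228.36040063] [260.15105661 673.44160253]
(575, 16, 60) [279.2394042  230.82531265] [356.9576168  683.30125061]
(574.5, 16.0, 75) [280.30566523 240.77693689] [361.22266093 723.10774756]
[1370.98171084  -80.96135645  799.96362264]
```

View pics/w3.png

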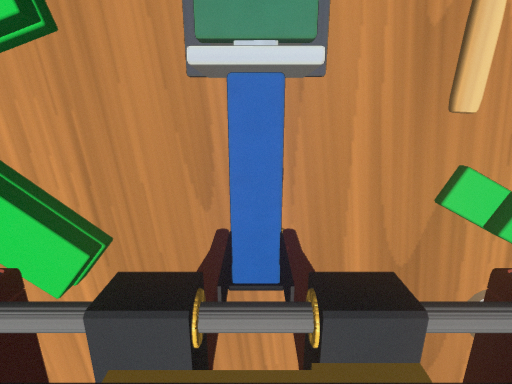

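carry_out:
  rows:
    - [[0.002, 0, 0], [0, 0, 0], 1]
    - [[0.002, 0, 0], [0, 0, 0], 1]
    - [[0.001, 0, 0], [0, 0, 0], 1]
    - [[0, 0, 0], [0, 0, 0], 1]

```text
t: 6.32
ee_pos: [559.6, 14.6, 44.0]
orientation: [-2.345, -2.088, 0.003]
ft_force: [-3.8, 3.5, 4.0]
width: 28.3
```

carry_out:
  rows:
    - [[0, 0, 0], [0, 0, 0], 0.5]
    - [[0, 0, 0], [0, 0, 0], 0.3]
    - [[0, 0, 0], [0, 0, 0], 0.3]
    - [[0, 0, 0], [0, 0, 0], 0.3]

```text
t: 6.65
ee_pos: [561.5, 13.8, 44.1]
orientation: [2.346, 2.088, 0.001]
ft_force: [-0.6, -0.0, 0.9]
width: 51.5
```

Run:
```python
from h import *
pose(); snap('scene','sc4.png'); crop('sc4.png','sc4c.png',240,160,340,230,8);snap('side','sd4.png')
crop('sd4.png','sd4c.png',220,120,320,220,6)
```

```text
t 6.65 tcp [561.5  13.8  44.1] xyaw 83.35 z [ 0.001 -0.    -1.   ] F [-0.6 -0.   0.9] w 51.5 q6 0.12
```

View pics/sc4c.png

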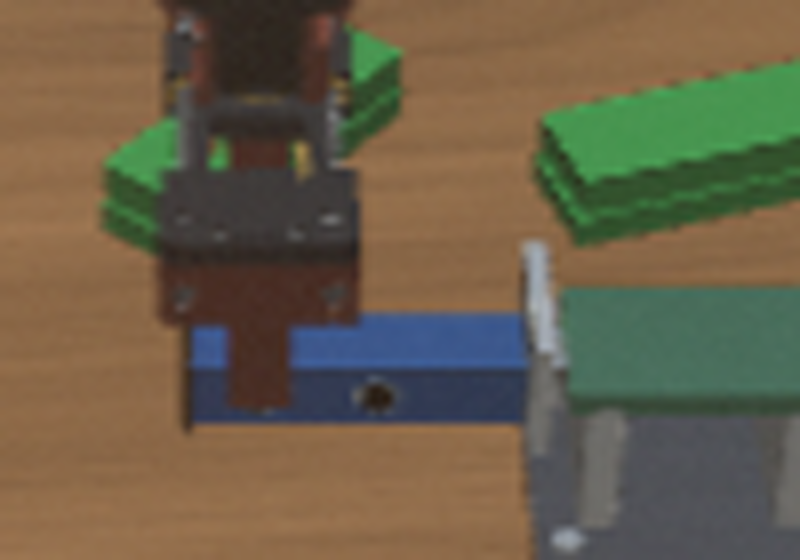

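View pics/sd4c.png

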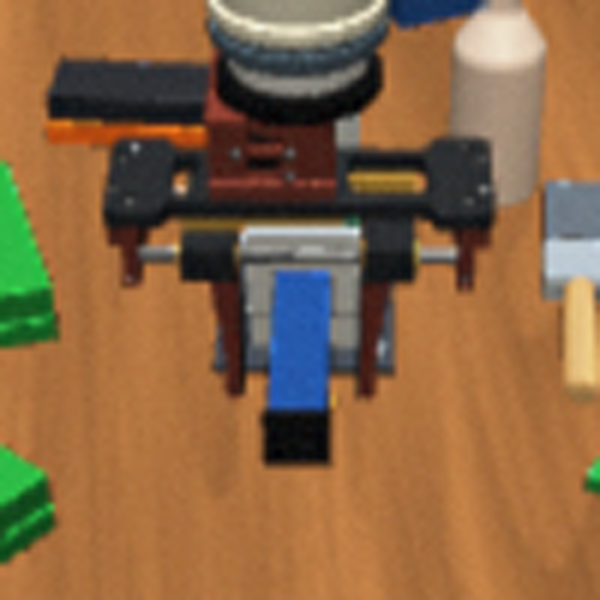

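Run:
```python
from h import *
d=cam('side'); 
C=-d[1].T@d[2]; print(C)
for uv in [(220+235/6,120+395/6),(220+368/6,120+395/6),(220+295/6,120+463/6)]:
    for y in (-10,4,14,24):
        v=d[1].T@np.linalg.inv(d[0])@np.array([*uv,1]); print(uv,y,(C+v*(y-C[1])/v[1]).round(1))
```

```text
[ 486.70238525 -845.77476683  741.84598824]
(259.1666666666667, 185.83333333333331) -10 [527.4 -10.   84.7]
(259.1666666666667, 185.83333333333331) 4 [528.1   4.   73.6]
(259.1666666666667, 185.83333333333331) 14 [528.6  14.   65.8]
(259.1666666666667, 185.83333333333331) 24 [529.   24.   57.9]
(281.3333333333333, 185.83333333333331) -10 [592.1 -10.   79.5]
(281.3333333333333, 185.83333333333331) 4 [593.9   4.   68.4]
(281.3333333333333, 185.83333333333331) 14 [595.1  14.   60.5]
(281.3333333333333, 185.83333333333331) 24 [596.4  24.   52.5]
(269.1666666666667, 197.16666666666669) -10 [556.1 -10.   39.4]
(269.1666666666667, 197.16666666666669) 4 [557.3   4.   27.6]
(269.1666666666667, 197.16666666666669) 14 [558.1  14.   19.2]
(269.1666666666667, 197.16666666666669) 24 [558.9  24.   10.8]
```

carry_out:
  rows:
    - [[0.003, 0, 0.005], [0, 0, 0], 0.3]
    - [[0, 0, 0.007], [0, 0, 0], 0.3]
    - [[0, 0, 0.007], [0, 0, 0], 0.3]
    - [[0, 0, 0], [0, 0, 0], 0.3]
    - [[0, 0, 0], [0, 0, 0], 0.3]

```text
t: 7.17
ee_pos: [560.7, 16.9, 24.2]
orientation: [-2.346, -2.088, 0.002]
ft_force: [-0.5, 0.5, 0.6]
width: 61.6
```

Run:
```python
from h import *
pose(); snap('scene','sc5.png'); crop('sc5.png','sc5c.png',240,160,340,230,8)
```

```text
t 7.17 tcp [560.7  16.9  24.2] xyaw 83.36 z [-0.002 -0.    -1.   ] F [-0.5  0.5  0.6] w 61.6 q6 0.12
```

View pics/sc5c.png

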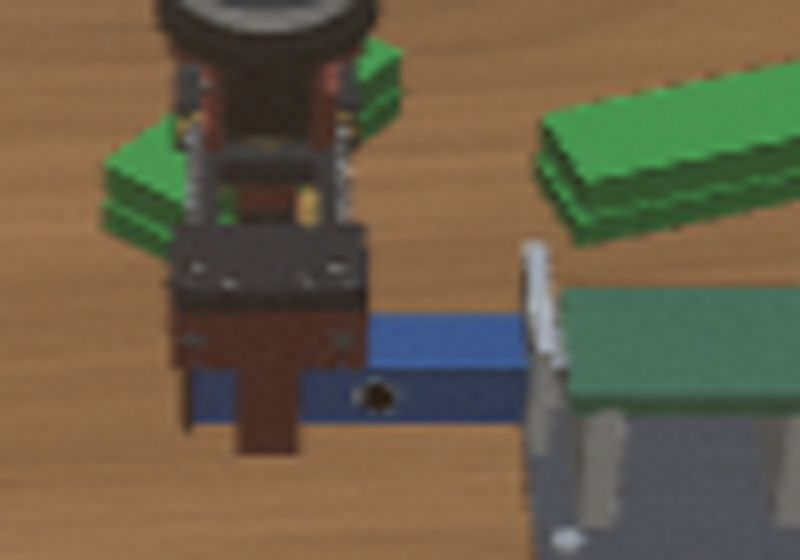

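Three views agree that the fingers end about 22 mm above the reported TCP, so the first grip sat too high and missed the button. Gripping again, now covering it.

carry_out:
  rows:
    - [[0, 0, 0], [0, 0, 0], 0.5]
    - [[0, 0, 0], [0, 0, 0], 0.56]
    - [[0, 0, 0], [0, 0, 0], 0.6]
    - [[0, 0, 0], [0, 0, 0], 0.65]
    - [[0, 0, 0], [0, 0, 0], 0.7]
    - [[0, 0, 0], [0, 0, 0], 0.8]
    - [[0, 0, 0], [0, 0, 0], 1]
    - [[0, 0, 0], [0, 0, 0], 1]
    - [[0, 0, 0], [0, 0, 0], 1]

```text
t: 7.97
ee_pos: [560.2, 17.0, 25.2]
orientation: [-2.346, -2.087, 0.002]
ft_force: [-3.9, 1.1, 6.5]
width: 29.7
```

Run:
```python
from h import *
pose(); snap('scene','sc6.png'); crop('sc6.png','sc6c.png',240,160,340,230,8)
```

```text
t 7.97 tcp [560.2  17.   25.2] xyaw 83.33 z [-0.002  0.    -1.   ] F [-3.9  1.1  6.5] w 29.7 q6 0.13
```

View pics/sc6c.png

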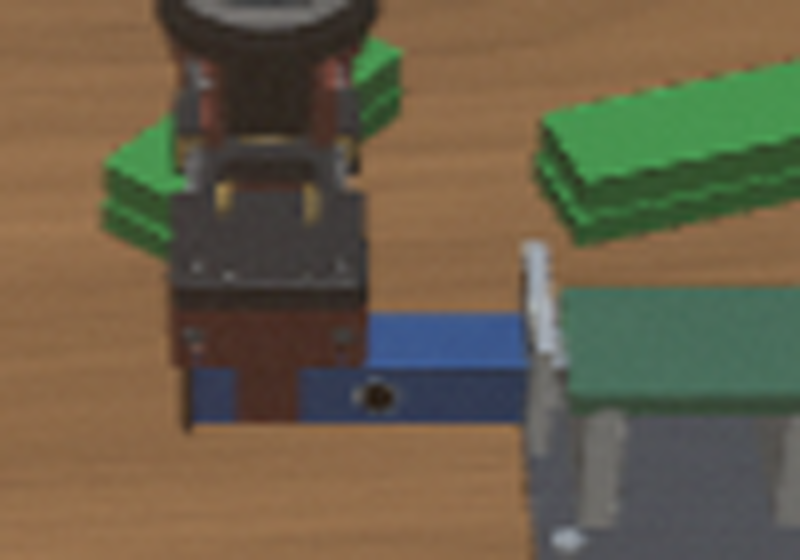

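carry_out:
  rows:
    - [[-0.001, 0, 0], [0, 0, 0], 1]
    - [[-0.001, 0, 0], [0, 0, 0], 1]
    - [[-0.001, 0, 0], [0, 0, 0], 1]
    - [[0, 0, 0], [0, 0, 0], 1]

```text
t: 8.35
ee_pos: [560.1, 15.5, 25.2]
orientation: [-2.345, -2.086, -0.0]
ft_force: [-4.1, 9.8, 5.0]
width: 29.6
```

carry_out:
  rows:
    - [[-0.001, 0, 0], [0, 0, 0], 1]
    - [[-0.001, 0, 0], [0, 0, 0], 1]
    - [[0, 0, 0], [0, 0, 0], 1]

```text
t: 8.6
ee_pos: [559.9, 14.5, 25.2]
orientation: [-2.345, -2.085, -0.002]
ft_force: [-3.0, 15.7, 5.4]
width: 29.9
```

carry_out:
  rows:
    - [[-0.001, 0, 0], [0, 0, 0], 1]
    - [[0, 0, 0], [0, 0, 0], 1]

```text
t: 8.77
ee_pos: [559.9, 14.2, 25.2]
orientation: [-2.345, -2.085, -0.003]
ft_force: [-1.9, 19.8, 4.1]
width: 29.9
```

carry_out:
  rows:
    - [[-0.0005, 0, 0], [0, 0, 0], 1]
    - [[0, 0, 0], [0, 0, 0], 1]

```text
t: 8.93
ee_pos: [559.9, 14.0, 25.2]
orientation: [-2.345, -2.084, -0.003]
ft_force: [-2.7, 21.7, 4.1]
width: 29.3
```

carry_out:
  rows:
    - [[-0.0005, 0, 0], [0, 0, 0], 1]
    - [[0, 0, 0], [0, 0, 0], 1]

```text
t: 9.1
ee_pos: [559.6, 12.0, 25.2]
orientation: [-2.345, -2.087, -0.0]
ft_force: [-2.5, 4.5, 5.1]
width: 29.5
```

carry_out:
  rows:
    - [[-0.002, 0, 0], [0, 0, 0], 1]
    - [[-0.002, 0, 0], [0, 0, 0], 1]
    - [[-0.002, 0, 0], [0, 0, 0], 1]
    - [[-0.002, 0, 0], [0, 0, 0], 1]
    - [[-0.002, 0, 0], [0, 0, 0], 1]
    - [[-0.002, 0, 0], [0, 0, 0], 1]
    - [[-0.002, 0, 0], [0, 0, 0], 1]
    - [[-0.002, 0, 0], [0, 0, 0], 1]
    - [[-0.002, 0, 0], [0, 0, 0], 1]
    - [[-0.002, 0, 0], [0, 0, 0], 1]
    - [[-0.002, 0, 0], [0, 0, 0], 1]
    - [[0, 0, 0], [0, 0, 0], 1]

```text
t: 10.1
ee_pos: [556.8, -11.3, 25.2]
orientation: [-2.345, -2.087, 0.002]
ft_force: [-3.8, 2.1, 6.2]
width: 29.5
```

Run:
```python
from h import *
pose(); snap('scene','sc7.png'); crop('sc7.png','sc7c.png',230,160,330,230,8)
```

```text
t 10.1 tcp [556.8 -11.3  25.2] xyaw 83.33 z [-0.002  0.001 -1.   ] F [-3.8  2.1  6.2] w 29.5 q6 0.07
```

View pics/sc7c.png

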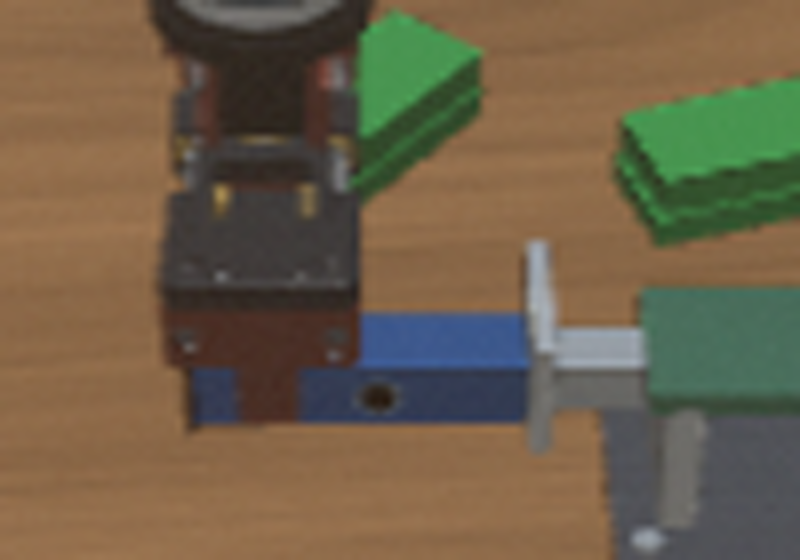

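carry_out:
  rows:
    - [[-0.001, 0, 0], [0, 0, 0], 1]
    - [[-0.001, 0, 0], [0, 0, 0], 1]
    - [[-0.001, 0, 0], [0, 0, 0], 1]
    - [[-0.001, 0, 0], [0, 0, 0], 1]
    - [[-0.001, 0, 0], [0, 0, 0], 1]
    - [[-0.001, 0, 0], [0, 0, 0], 1]
    - [[-0.001, 0, 0], [0, 0, 0], 1]
    - [[0, 0, 0], [0, 0, 0], 1]

```text
t: 10.82
ee_pos: [556.0, -18.4, 25.2]
orientation: [-2.345, -2.088, 0.002]
ft_force: [-4.1, 0.1, 5.7]
width: 29.8
```

carry_out:
  rows:
    - [[-0.001, 0, 0], [0, 0, 0], 1]
    - [[-0.001, 0, 0], [0, 0, 0], 1]
    - [[0, 0, 0], [0, 0, 0], 1]

```text
t: 11.07
ee_pos: [555.8, -20.5, 25.2]
orientation: [-2.346, -2.087, 0.002]
ft_force: [-4.9, 2.6, 5.3]
width: 29.9
```

carry_out:
  rows:
    - [[-0.001, 0, 0], [0, 0, 0], 1]
    - [[-0.001, 0, 0], [0, 0, 0], 1]
    - [[0, 0, 0], [0, 0, 0], 1]

```text
t: 11.32
ee_pos: [555.5, -22.5, 25.2]
orientation: [-2.346, -2.087, 0.002]
ft_force: [-4.5, 3.0, 6.0]
width: 29.7
```

Run:
```python
from h import *
pose(); snap('scene','sc8.png'); crop('sc8.png','sc8c.png',230,160,330,230,8)
```

```text
t 11.32 tcp [555.5 -22.5  25.2] xyaw 83.32 z [-0.002  0.001 -1.   ] F [-4.5  3.   6. ] w 29.7 q6 0.05
```

View pics/sc8c.png

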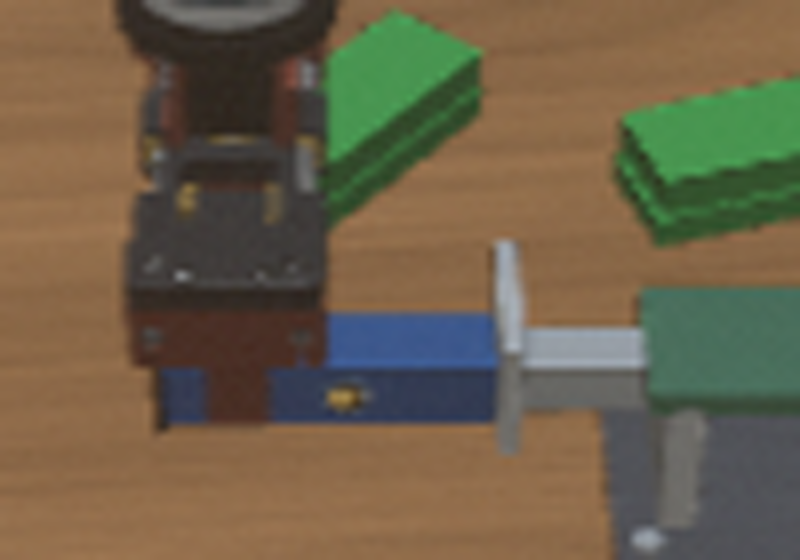

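carry_out:
  rows:
    - [[-0.0005, 0, 0], [0, 0, 0], 1]
    - [[-0.0005, 0, 0], [0, 0, 0], 1]
    - [[0, 0, 0], [0, 0, 0], 1]

```text
t: 11.62
ee_pos: [555.4, -23.2, 25.2]
orientation: [-2.345, -2.087, 0.002]
ft_force: [-5.1, 3.2, 6.1]
width: 29.7
```

Run:
```python
from h import *
pose(); snap('scene','sc9.png'); crop('sc9.png','sc9c.png',255,195,305,220,16)
snap('wrist','w9.png'); crop('w9.png','w9c.png',200,80,320,260,4)
```

```text
t 11.62 tcp [555.4 -23.2  25.2] xyaw 83.32 z [-0.002  0.001 -1.   ] F [-5.1  3.2  6.1] w 29.7 q6 0.05
```

View pics/sc9c.png

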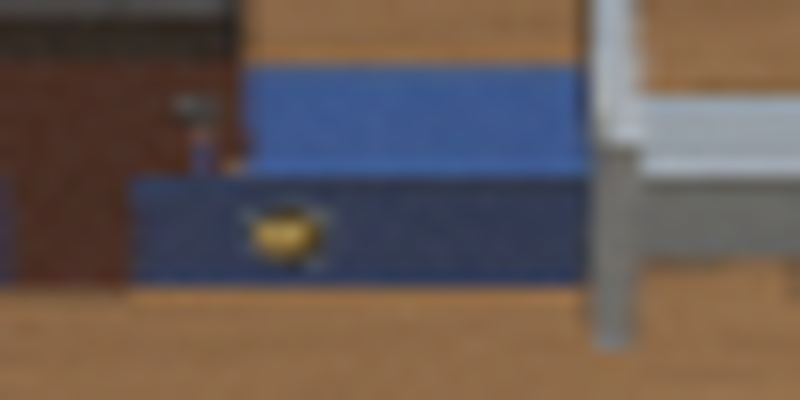

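View pics/w9c.png

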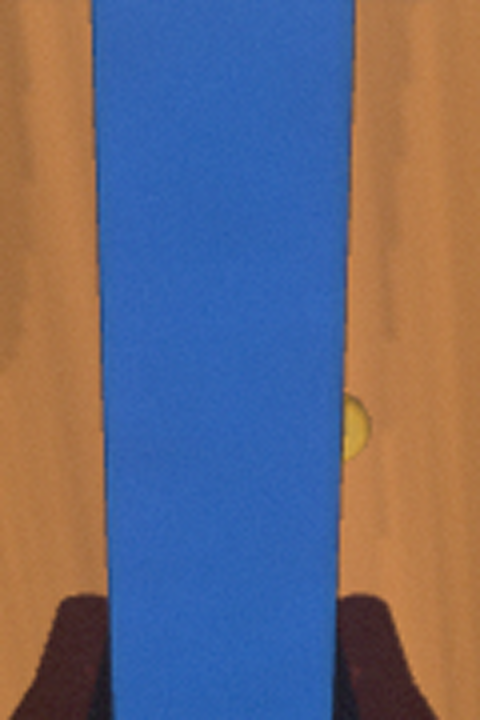

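carry_out:
  rows:
    - [[0, 0, 0], [0, 0, 0], 0.4]
    - [[0, 0, 0], [0, 0, 0], 0.2]
    - [[0, 0, 0], [0, 0, 0], 0]
    - [[0, 0, 0], [0, 0, 0], 0]
    - [[0, 0, -0.01], [0, 0, 0], 0]
    - [[0, 0, -0.02], [0, 0, 0], 0]
    - [[0, 0, -0.03], [0, 0, 0], 0]
    - [[0, 0, -0.03], [0, 0, 0], 0]
    - [[0, 0, -0.03], [0, 0, 0], 0]
    - [[0, 0, -0.03], [0, 0, 0], 0]
    - [[0, 0, -0.03], [0, 0, 0], 0]
    - [[0, 0, 0], [0, 0, 0], 0]

```text
t: 12.72
ee_pos: [560.3, -24.1, 212.0]
orientation: [2.341, 2.084, 0.012]
ft_force: [0.8, -0.2, 1.1]
width: 87.9
```

Run:
```python
from h import *
pose(); snap('scene','sc10.png'); crop('sc10.png','sc10c.png',240,130,400,250,5)
snap('wrist','w10.png')
s=cam('scene')
for uv in [(381,251),(361,259),(375,259)]: print(ray(s,uv,0).round())
```

```text
t 12.72 tcp [560.3 -24.1 212. ] xyaw 83.35 z [ 0.011 -0.001 -1.   ] F [ 0.8 -0.2  1.1] w 87.9 q6 0.05
[717. 302.   0.]
[739. 239.   0.]
[743. 276.   0.]
```

View pics/sc10c.png

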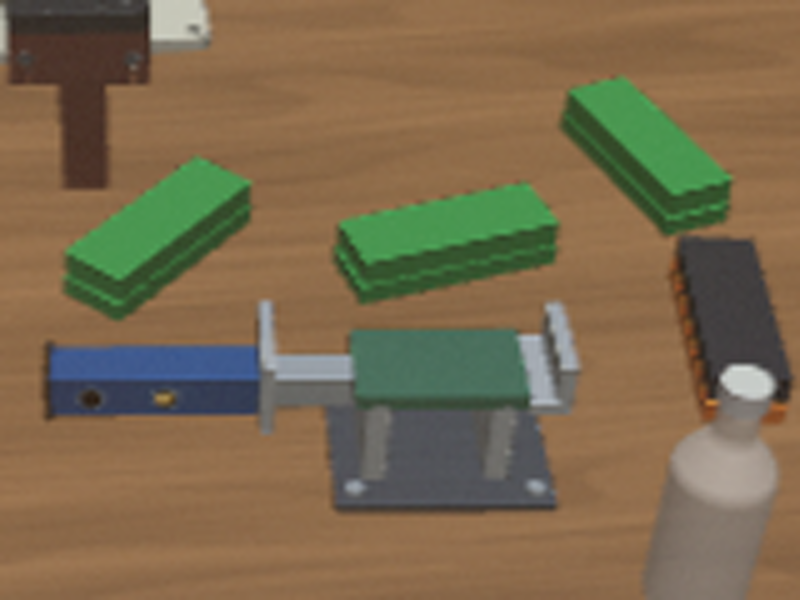

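View pics/w10.png

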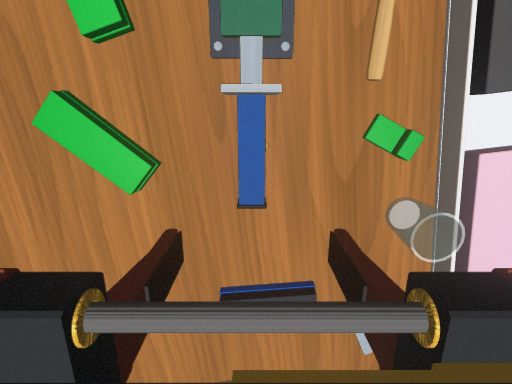

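carry_out:
  rows:
    - [[0.033, -0.008, 0], [0, 0, 0], 0]
    - [[0.033, -0.008, 0], [0, 0, 0], 0]
    - [[0.033, -0.008, 0], [0, 0, 0], 0]
    - [[0.033, -0.008, 0], [0, 0, 0], 0]
    - [[0.033, -0.008, 0], [0, 0, 0], 0]
    - [[0.033, -0.008, 0], [0, 0, 0], 0]
    - [[0.033, -0.008, 0], [0, 0, 0], 0]
    - [[0.033, -0.008, 0], [0, 0, 0], 0]
    - [[0.033, -0.008, 0], [0, 0, 0], 0]
    - [[0.033, -0.008, 0], [0, 0, 0], 0]
    - [[0.033, -0.008, 0], [0, 0, 0], 0]
    - [[0.033, -0.008, 0], [0, 0, 0], 0]

```text
t: 13.82
ee_pos: [505.7, 381.6, 203.2]
orientation: [-2.346, -2.089, 0.005]
ft_force: [0.6, 0.0, 0.2]
width: 87.8
```

carry_out:
  rows:
    - [[0, 0, 0], [0, 0, -0.12], 0]
    - [[0, 0, 0], [0, 0, -0.12], 0]
    - [[0, 0, 0], [0, 0, -0.12], 0]
    - [[0, 0, 0], [0, 0, -0.12], 0]
    - [[0, 0, 0], [0, 0, -0.12], 0]
    - [[0, 0, 0], [0, 0, -0.12], 0]
    - [[0, 0, 0], [0, 0, -0.12], 0]
    - [[0, 0, 0], [0, 0, -0.12], 0]
    - [[0, 0, 0], [0, 0, -0.12], 0]
    - [[0, 0, 0], [0, 0, -0.12], 0]
    - [[0, 0, 0], [0, 0, -0.12], 0]
    - [[0, 0, 0], [0, 0, -0.12], 0]

```text
t: 14.82
ee_pos: [506.1, 379.8, 203.0]
orientation: [-0.377, -3.116, 0.004]
ft_force: [0.2, -0.4, -0.7]
width: 87.8
```

carry_out:
  rows:
    - [[0, 0, 0], [0, 0, -0.06], 0]
    - [[0, 0, 0], [0, 0, 0], 0]
    - [[0, 0, 0], [0, 0, 0], 0]

```text
t: 15.07
ee_pos: [506.4, 380.1, 203.6]
orientation: [-0.296, -3.126, 0.003]
ft_force: [-0.3, -0.8, 0.4]
width: 88.1
```

Run:
```python
from h import *
pose(); snap('wrist','w11.png')
```

```text
t 15.07 tcp [506.4 380.1 203.6] xyaw 169.18 z [-0.002 -0.001 -1.   ] F [-0.3 -0.8  0.4] w 88.1 q6 -0.76
```

View pics/w11.png

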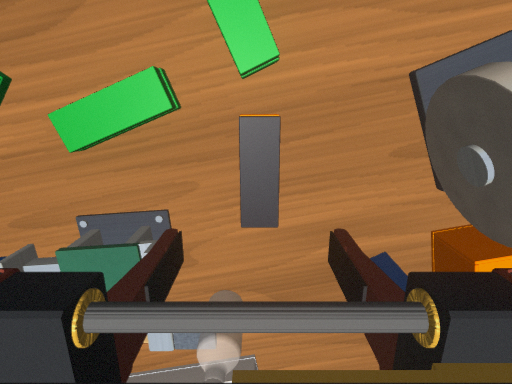

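Run:
```python
from h import *
crop('w11.png','w11c.png',220,100,300,240,4)
w=cam('wrist')
P=[ray(w,uv,36) for uv in [(240,117),(280.5,117),(279,227),(240.5,227)]]
for p in P: print(p.round(1))
c=sum(P)/4; d=(P[0]+P[1]-P[2]-P[3])/2; print(c.round(1),np.linalg.norm(d),np.degrees(np.arctan2(d[1],d[0])))
o,M=pose(); print('tool delta',M.T@(c-o['ee_pos']))
```

```text
[434.1 376.   36. ]
[443.  422.6  36. ]
[579.4 398.   36. ]
[570.  348.6  36. ]
[506.6 386.3  36. ] 138.59393458229724 169.18133551027358
t 15.12 tcp [506.6 380.2 203.9] xyaw 169.17 z [-0.002 -0.001 -1.   ] F [-0.  -0.  -0.5] w 87.9 q6 -0.76
tool delta [  0.83452939   6.25622591 167.92658667]
```

View pics/w11c.png

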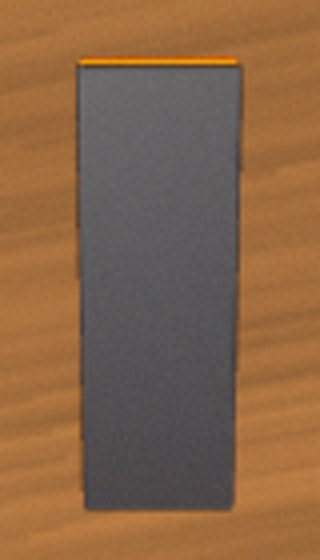

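carry_out:
  rows:
    - [[0.001, 0.006, 0.014], [0, 0, 0], 0]
    - [[0, 0, 0.015], [0, 0, 0], 0]
    - [[0, 0, 0.015], [0, 0, 0], 0]
    - [[0, 0, 0.015], [0, 0, 0], 0]
    - [[0, 0, 0.015], [0, 0, 0], 0]
    - [[0, 0, 0.015], [0, 0, 0], 0]
    - [[0, 0, 0.015], [0, 0, 0], 0]
    - [[0, 0, 0.015], [0, 0, 0], 0]
    - [[0, 0, 0.015], [0, 0, 0], 0]
    - [[0, 0, 0.015], [0, 0, 0], 0]
    - [[0, 0, 0.015], [0, 0, 0], 0]
    - [[0, 0, 0], [0, 0, 0], 0]

```text
t: 16.12
ee_pos: [504.9, 385.3, 36.9]
orientation: [-0.294, -3.123, 0.006]
ft_force: [-0.5, 0.0, -1.2]
width: 87.5
```

carry_out:
  rows:
    - [[0, 0, 0.01], [0, 0, 0], 0]
    - [[0, 0, 0.01], [0, 0, 0], 0]
    - [[0, 0, 0.008], [0, 0, 0], 0]
    - [[0, 0, 0], [0, 0, 0], 0]
    - [[0, 0, 0], [0, 0, 0], 0]

```text
t: 16.53
ee_pos: [507.0, 386.5, 12.6]
orientation: [-0.293, -3.127, 0.001]
ft_force: [-0.2, 0.8, 0.4]
width: 87.8
```

Run:
```python
from h import *
pose(); snap('wrist','w12.png'); snap('side','sd12.png'); crop('sd12.png','sd12c.png',180,60,300,160,6);snap('scene','sc12.png'); crop('sc12.png','sc12c.png',330,120,450,220,6)
```

```text
t 16.53 tcp [507.  386.5  12.6] xyaw 169.29 z [-0.001 -0.    -1.   ] F [-0.2  0.8  0.4] w 87.8 q6 -0.75
```

View pics/w12.png

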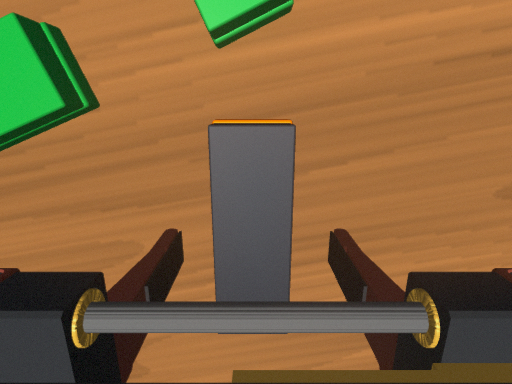

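View pics/sd12c.png

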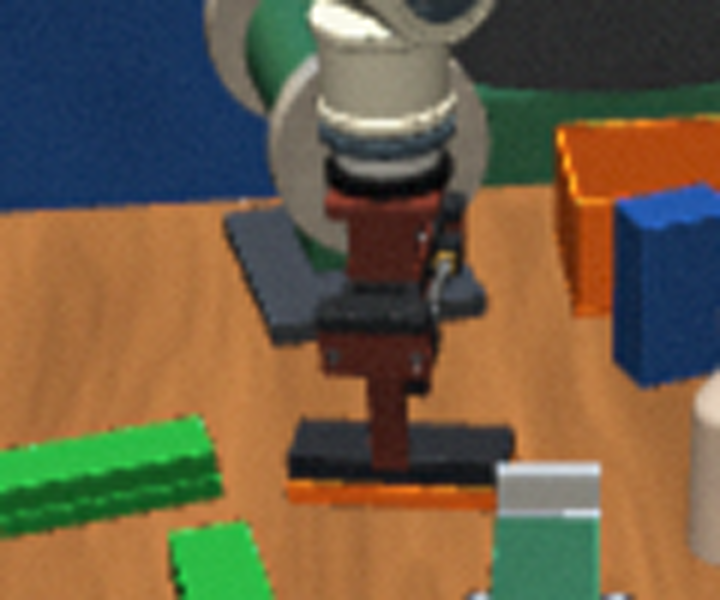

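View pics/sc12c.png

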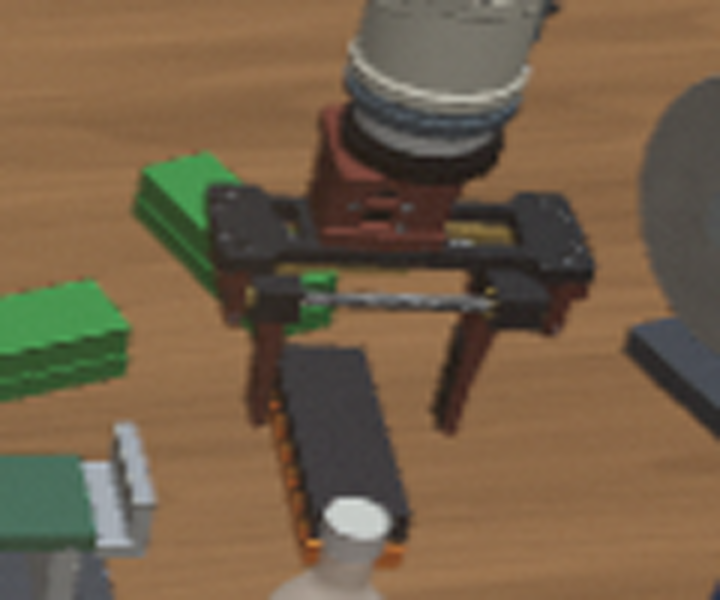

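Run:
```python
from h import *
d=cam('side');C=-d[1].T@d[2]
v=d[1].T@np.linalg.inv(d[0])@np.array([180+388/6,60+468/6,1])
for y in (330,336,342): print((C+v*(y-C[1])/v[1]).round(1))
s=cam('scene');C=-s[1].T@s[2]
for uv in [(330+258/6,120+424/6),(330+447/6,120+433/6)]:
    v=s[1].T@np.linalg.inv(s[0])@np.array([*uv,1])
    for x in (507,517): print((C+v*(x-C[0])/v[0]).round(1))
```

```text
[496.2 330.   45.7]
[496.2 336.   42.1]
[496.3 342.   38.6]
[507.  343.4  39.3]
[517.  338.5  48.1]
[507.  449.9  22.1]
[517.  443.7  31.1]
```

carry_out:
  rows:
    - [[0, 0, 0.004], [0, 0, 0], 0]
    - [[0, 0, 0.004], [0, 0, 0], 0]
    - [[0, 0, 0.002], [0, 0, 0], 0]
    - [[0, 0, 0], [0, 0, 0], 0]
    - [[0, 0, 0], [0, 0, 0], 0]

```text
t: 17.1
ee_pos: [507.1, 386.6, 2.8]
orientation: [-0.293, -3.128, 0.0]
ft_force: [0.4, -0.7, 0.2]
width: 87.7
```

carry_out:
  rows:
    - [[0, 0, 0.001], [0, 0, 0], 0]
    - [[0, 0, 0.001], [0, 0, 0], 0]
    - [[0, 0, 0.001], [0, 0, 0], 0]
    - [[0, 0, 0], [0, 0, 0], 0]

```text
t: 17.43
ee_pos: [507.2, 386.6, -0.1]
orientation: [-0.293, -3.128, 0.0]
ft_force: [0.2, -0.2, 0.2]
width: 87.7
```

carry_out:
  rows:
    - [[0, 0, 0.001], [0, 0, 0], 0]
    - [[0, 0, 0.001], [0, 0, 0], 0]
    - [[0, 0, 0], [0, 0, 0], 0]

```text
t: 17.68
ee_pos: [507.1, 386.6, -2.1]
orientation: [-0.293, -3.128, 0.0]
ft_force: [0.1, -0.2, 0.3]
width: 87.4
```

carry_out:
  rows:
    - [[0, 0, 0.002], [0, 0, 0], 0]
    - [[0, 0, 0.002], [0, 0, 0], 0]
    - [[0, 0, 0.002], [0, 0, 0], 0]
    - [[0, 0, 0], [0, 0, 0], 0]

```text
t: 18.02
ee_pos: [506.9, 386.4, -8.5]
orientation: [-0.293, -3.127, 0.001]
ft_force: [0.2, 1.0, 0.3]
width: 87.6
```

carry_out:
  rows:
    - [[0, 0, 0], [0, 0, 0], 0.2]
    - [[0, 0, 0], [0, 0, 0], 0.3]
    - [[0, 0, 0], [0, 0, 0], 0.38]
    - [[0, 0, 0], [0, 0, 0], 0.44]
    - [[0, 0, 0], [0, 0, 0], 0.5]
    - [[0, 0, 0], [0, 0, 0], 0.7]
    - [[0, 0, 0], [0, 0, 0], 1]
    - [[0, 0, 0], [0, 0, 0], 1]

```text
t: 18.68
ee_pos: [507.0, 386.3, -7.9]
orientation: [-0.293, -3.127, 0.001]
ft_force: [-0.8, -2.7, 2.5]
width: 49.9
```

carry_out:
  rows:
    - [[0, 0, -0.002], [0, 0, 0], 1]
    - [[0, 0, -0.004], [0, 0, 0], 1]
    - [[0, 0, -0.008], [0, 0, 0], 1]
    - [[0, 0, -0.008], [0, 0, 0], 1]
    - [[0, 0, -0.008], [0, 0, 0], 1]
    - [[0, 0, 0], [0, 0, 0], 1]
    - [[0, 0, 0], [0, 0, 0], 1]

```text
t: 19.27
ee_pos: [507.8, 387.1, 23.1]
orientation: [0.293, 3.127, 0.002]
ft_force: [-0.5, 0.6, -3.5]
width: 49.8
```

Run:
```python
from h import *
pose(); snap('wrist','w13.png'); snap('side','sd13.png'); crop('sd13.png','sd13c.png',180,60,300,160,6)
```

```text
t 19.27 tcp [507.8 387.1  23.1] xyaw 169.3 z [ 0.002  0.001 -1.   ] F [-0.5  0.6 -3.5] w 49.8 q6 -0.75
```

View pics/w13.png

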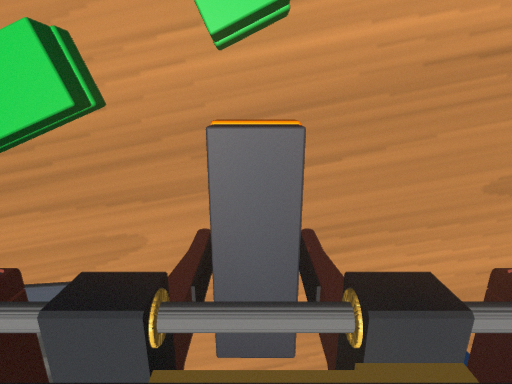

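View pics/sd13c.png

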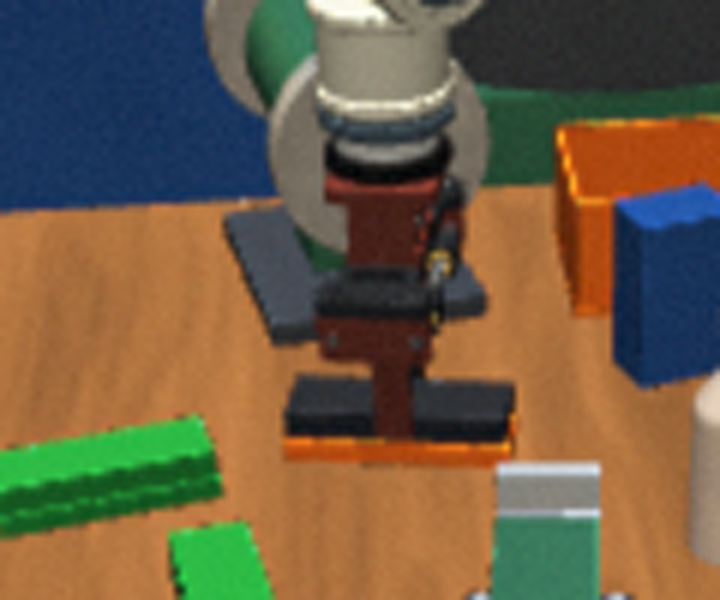

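Run:
```python
from h import *
w=cam('wrist');o,M=pose()
P=[ray(w,uv,67) for uv in [(208,126),(305,126),(294.5,357),(216.5,357)]]
for p in P: print((M.T@(p-o['ee_pos'])).round(1))
```

```text
t 19.37 tcp [507.2 386.6  22.1] xyaw 169.3 z [ 0.  0. -1.] F [ 0.7  0.1 -3.5] w 49.9 q6 -0.75
[ 71.2 -22.4 -44.9]
[ 71.2  24.3 -44.9]
[-67.2  24.6 -44.9]
[-67.2 -23.5 -44.9]
```

carry_out:
  rows:
    - [[0, 0, -0.008], [0, 0, 0], 1]
    - [[0, 0, -0.012], [0, 0, 0], 1]
    - [[0, 0, -0.012], [0, 0, 0], 1]
    - [[0, 0, -0.012], [0, 0, 0], 1]
    - [[0, 0, -0.012], [0, 0, 0], 1]
    - [[0, 0, -0.012], [0, 0, 0], 1]
    - [[0, 0, -0.012], [0, 0, 0], 1]
    - [[0, 0, -0.012], [0, 0, 0], 1]
    - [[0, 0, -0.012], [0, 0, 0], 1]
    - [[0, 0, -0.012], [0, 0, 0], 1]
    - [[0, 0, -0.012], [0, 0, 0], 1]
    - [[0, 0, -0.008], [0, 0, 0], 1]

```text
t: 20.37
ee_pos: [507.6, 387.0, 159.9]
orientation: [0.293, 3.127, 0.001]
ft_force: [0.8, -0.5, -3.2]
width: 49.7
```

carry_out:
  rows:
    - [[-0.005, -0.01, 0], [0, 0, 0], 1]
    - [[-0.01, -0.02, 0], [0, 0, 0], 1]
    - [[-0.01, -0.02, 0], [0, 0, 0], 1]
    - [[-0.01, -0.02, 0], [0, 0, 0], 1]
    - [[-0.01, -0.02, 0], [0, 0, 0], 1]
    - [[-0.01, -0.02, 0], [0, 0, 0], 1]
    - [[-0.01, -0.02, 0], [0, 0, 0], 1]
    - [[-0.01, -0.02, 0], [0, 0, 0], 1]
    - [[-0.01, -0.02, 0], [0, 0, 0], 1]
    - [[-0.01, -0.02, 0], [0, 0, 0], 1]
    - [[-0.01, -0.015, 0], [0, 0, 0], 1]
    - [[-0.005, -0.008, 0], [0, 0, 0], 1]

```text
t: 21.37
ee_pos: [575.9, 154.2, 157.5]
orientation: [-0.295, -3.127, 0.001]
ft_force: [0.5, -0.3, -2.9]
width: 49.8
```

carry_out:
  rows:
    - [[0, 0, 0], [0, 0, 0.06], 1]
    - [[0, 0, 0], [0, 0, 0.12], 1]
    - [[0, 0, 0], [0, 0, 0.12], 1]
    - [[0, 0, 0], [0, 0, 0.12], 1]
    - [[0, 0, 0], [0, 0, 0.12], 1]
    - [[0, 0, 0], [0, 0, 0.12], 1]
    - [[0, 0, 0], [0, 0, 0.12], 1]
    - [[0, 0, 0], [0, 0, 0.12], 1]
    - [[0, 0, 0], [0, 0, 0.12], 1]
    - [[0, 0, 0], [0, 0, 0.12], 1]
    - [[0, 0, 0], [0, 0, 0.12], 1]
    - [[0, 0, 0], [0, 0, 0.12], 1]

```text
t: 22.37
ee_pos: [575.3, 156.8, 157.6]
orientation: [-2.223, -2.219, 0.001]
ft_force: [-0.5, -0.6, -3.6]
width: 49.7
```

carry_out:
  rows:
    - [[0, 0, 0], [0, 0, 0.12], 1]
    - [[0, 0, 0], [0, 0, 0], 1]
    - [[0, 0, 0], [0, 0, 0], 1]
    - [[0, 0, 0], [0, 0, 0], 1]

```text
t: 22.7
ee_pos: [575.5, 156.9, 157.9]
orientation: [-2.343, -2.093, 0.001]
ft_force: [-0.5, -0.0, -2.8]
width: 49.7
```

Run:
```python
from h import *
o,M=pose(); print(M.T@(np.array([576.3,156.5,o['ee_pos'][2]])-o['ee_pos'])); snap('wrist','w14.png'); snap('side','sd14.png');crop('sd14.png','sd14c.png',210,60,330,200,5)
```

```text
t 22.7 tcp [575.5 156.9 157.9] xyaw 83.56 z [-0. -0. -1.] F [-0.5 -0.  -2.8] w 49.7 q6 0.36
[-3.25843054e-01  7.96603215e-01 -3.26709382e-04]
```

View pics/w14.png

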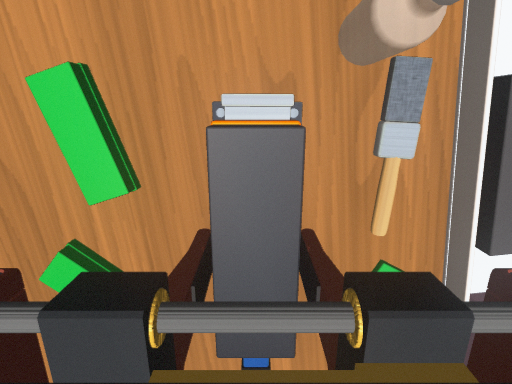

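View pics/sd14c.png

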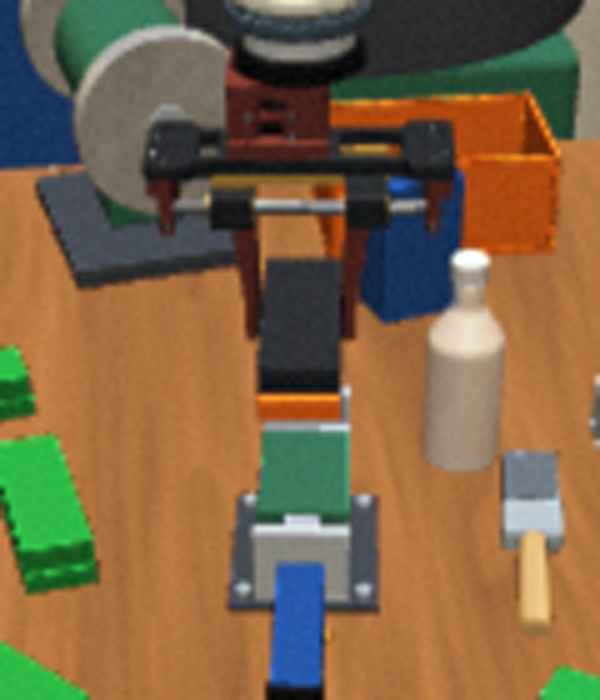

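Run:
```python
from h import *
w=cam('wrist')
bx=np.array([-.1175,-.9931,0]);by=np.array([.9931,-.1175,0]);b=np.array([578.4,174.4,75])
for y in (-30,30):
  print(proj(w,b-64*bx+y*by+[0,0,21]),proj(w,b-64*bx+y*by))
crop('w14.png','w14c.png',190,80,330,140,5)
for uv in [(221,106),(294,106)]:
  p=ray(w,uv,96)-b; print(p@bx,p@by)
```

```text
[220.18014466 105.80363463] [222.88373867 106.06796045]
[293.57486022 106.13179208] [290.64216622 106.37085023]
-63.85294654367855 -29.33589680983004
-64.10786108233796 30.34493905040439
```

View pics/w14c.png

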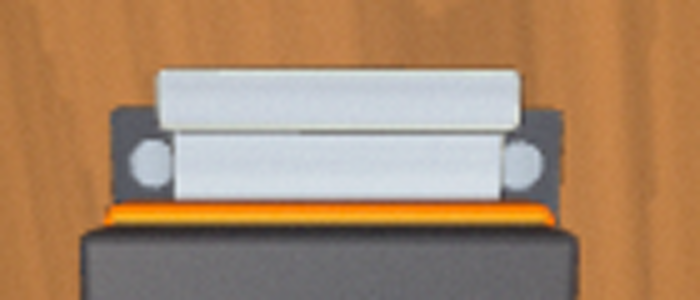

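carry_out:
  rows:
    - [[0, 0, 0.005], [0, 0, 0], 1]
    - [[0, 0, 0.008], [0, 0, 0], 1]
    - [[0, 0, 0.008], [0, 0, 0], 1]
    - [[0, 0, 0.008], [0, 0, 0], 1]
    - [[0, 0, 0.008], [0, 0, 0], 1]
    - [[0, 0, 0.008], [0, 0, 0], 1]
    - [[0, 0, 0.008], [0, 0, 0], 1]
    - [[0, 0, 0.004], [0, 0, 0], 1]
    - [[0, 0, 0], [0, 0, 0], 1]
    - [[0, 0, 0], [0, 0, 0], 1]

```text
t: 23.63
ee_pos: [575.7, 156.9, 100.8]
orientation: [-2.346, -2.089, 0.001]
ft_force: [-0.3, 0.3, -3.2]
width: 49.9
```

Run:
```python
from h import *
o,M=pose(); snap('wrist','w15.png'); snap('scene','sc15.png');crop('sc15.png','sc15c.png',240,130,400,250,5)
```

```text
t 23.63 tcp [575.7 156.9 100.8] xyaw 83.35 z [-0. -0. -1.] F [-0.3  0.3 -3.2] w 49.9 q6 0.36
```

View pics/w15.png

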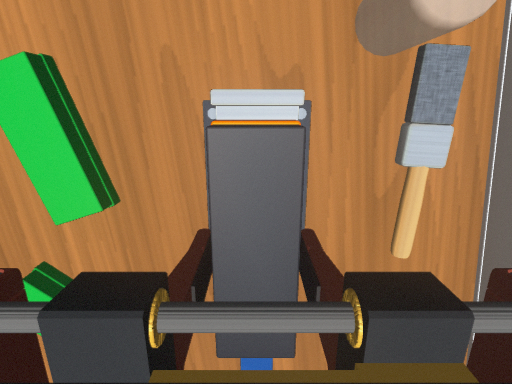

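View pics/sc15c.png

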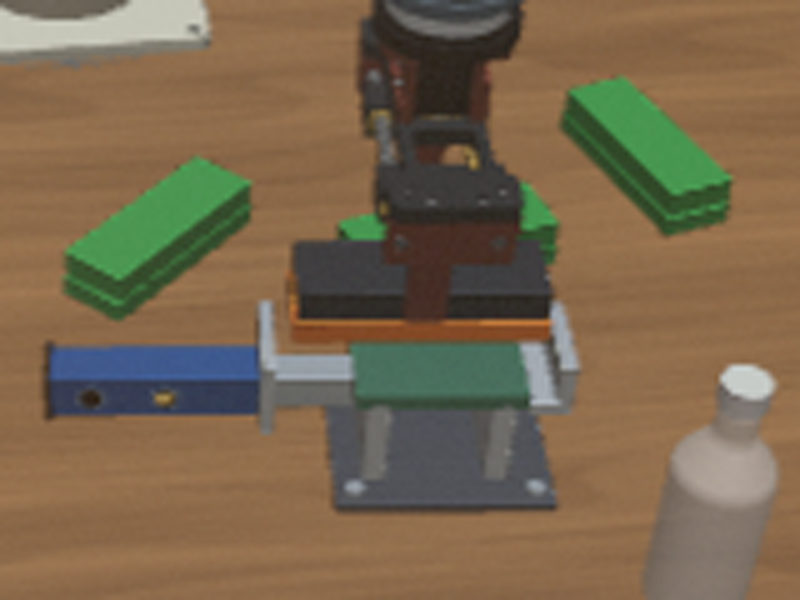

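Run:
```python
from h import *
w=cam('wrist')
crop('w15.png','w15c.png',190,80,330,140,5)
bx=np.array([-.1175,-.9931,0]);by=np.array([.9931,-.1175,0]);b=np.array([578.4,174.4,75])
for n,uv,z in [('jaw',(212,104.5),96),('jaw',(304,104.5),96),('orange',(213,121),117),('orange',(300,121),117),('orange',(300,121),110),('top',(209,125.5),144.7),('top',(305,125.5),144.7),('rear',(216.5,357),144.7),('rear',(295,357),144.7)]:
  p=ray(w,uv,z)-b; print(n,(p@bx).round(1),(p@by).round(1))
```

```text
jaw -64.5 -28.1
jaw -64.6 30.3
orange -55.1 -24.9
orange -55.2 25.1
orange -54.9 26.2
top -54.0 -23.1
top -54.1 23.6
rear 86.1 -24.5
rear 86.0 24.4
```

View pics/w15c.png

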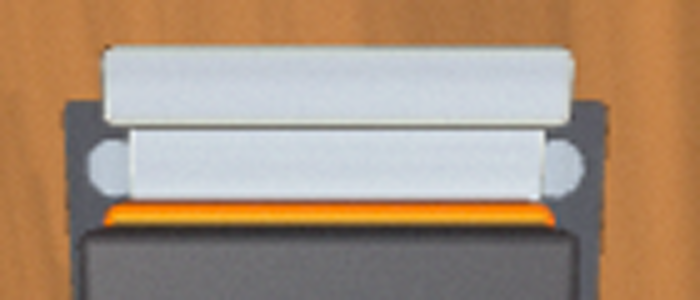

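carry_out:
  rows:
    - [[0, 0, 0.004], [0, 0, 0], 1]
    - [[0, 0, 0.005], [0, 0, 0], 1]
    - [[0, 0, 0.005], [0, 0, 0], 1]
    - [[0, 0, 0.005], [0, 0, 0], 1]
    - [[0, 0, 0.005], [0, 0, 0], 1]
    - [[0, 0, 0.003], [0, 0, 0], 1]
    - [[0, 0, 0], [0, 0, 0], 1]
    - [[0, 0, 0], [0, 0, 0], 1]

```text
t: 24.4
ee_pos: [575.6, 156.9, 73.7]
orientation: [-2.346, -2.089, 0.001]
ft_force: [1.5, -0.9, -3.5]
width: 49.7
```

carry_out:
  rows:
    - [[0, 0, 0.001], [0, 0, 0], 1]
    - [[0, 0, 0.001], [0, 0, 0], 1]
    - [[0, 0, 0.001], [0, 0, 0], 1]
    - [[0, 0, 0], [0, 0, 0], 1]

```text
t: 24.73
ee_pos: [575.7, 157.0, 71.0]
orientation: [2.346, 2.089, -0.0]
ft_force: [-0.4, 0.3, -3.9]
width: 49.9
```

carry_out:
  rows:
    - [[0, 0, 0.001], [0, 0, 0], 1]
    - [[0, 0, 0.001], [0, 0, 0], 1]
    - [[0, 0, 0], [0, 0, 0], 1]

```text
t: 24.98
ee_pos: [575.7, 156.9, 68.9]
orientation: [-2.346, -2.089, 0.0]
ft_force: [0.0, -0.1, -2.4]
width: 49.6
```

carry_out:
  rows:
    - [[0, 0, 0.0007], [0, 0, 0], 1]
    - [[0, 0, 0], [0, 0, 0], 1]

```text
t: 25.15
ee_pos: [575.7, 156.9, 68.3]
orientation: [-2.346, -2.089, 0.0]
ft_force: [-0.9, -0.0, -3.6]
width: 49.5
```

carry_out:
  rows:
    - [[0, 0, 0.0007], [0, 0, 0], 1]
    - [[0, 0, 0], [0, 0, 0], 1]

```text
t: 25.32
ee_pos: [575.7, 157.0, 67.6]
orientation: [-2.346, -2.089, 0.0]
ft_force: [0.3, -0.0, -3.1]
width: 50.0
```

carry_out:
  rows:
    - [[0, 0, 0.0007], [0, 0, 0], 1]
    - [[0, 0, 0], [0, 0, 0], 1]

```text
t: 25.48
ee_pos: [575.8, 157.0, 67.1]
orientation: [2.346, 2.089, 0.0]
ft_force: [-1.3, 0.0, -1.4]
width: 49.7
```

carry_out:
  rows:
    - [[0, 0, 0.0007], [0, 0, 0], 1]
    - [[0, 0, 0], [0, 0, 0], 1]

```text
t: 25.65
ee_pos: [575.9, 157.0, 67.1]
orientation: [2.346, 2.089, 0.0]
ft_force: [-2.1, -1.1, 5.5]
width: 50.1
```

carry_out:
  rows:
    - [[0, 0, 0.0007], [0, 0, 0], 1]
    - [[0, 0, 0], [0, 0, 0], 1]

```text
t: 25.82
ee_pos: [575.9, 157.0, 67.1]
orientation: [2.346, 2.089, 0.0]
ft_force: [-4.6, -1.7, 11.2]
width: 49.6
```

Contact with the bed (+11 N). Releasing.

carry_out:
  rows:
    - [[0, 0, -0.0012], [0, 0, 0], 1]
    - [[0, 0, 0], [0, 0, 0], 0.4]
    - [[0, 0, 0], [0, 0, 0], 0.35]
    - [[0, 0, 0], [0, 0, 0], 0.2]
    - [[0, 0, 0], [0, 0, 0], 0.1]
    - [[0, 0, 0], [0, 0, 0], 0]
    - [[0, 0, 0], [0, 0, 0], 0]
    - [[0, 0, 0], [0, 0, 0], 0]

```text
t: 26.48
ee_pos: [575.8, 157.0, 66.7]
orientation: [-2.346, -2.089, 0.0]
ft_force: [-0.3, 0.0, 0.8]
width: 85.7
```

carry_out:
  rows:
    - [[0, 0, -0.005], [0, 0, 0], 0]
    - [[0, 0, -0.01], [0, 0, 0], 0]
    - [[0, 0, -0.02], [0, 0, 0], 0]
    - [[0, 0, -0.02], [0, 0, 0], 0]
    - [[0, 0, -0.02], [0, 0, 0], 0]
    - [[0, 0, -0.02], [0, 0, 0], 0]
    - [[0, 0, -0.02], [0, 0, 0], 0]
    - [[0, 0, -0.01], [0, 0, 0], 0]
    - [[0, 0, 0], [0, 0, 0], 0]
    - [[0, 0, 0], [0, 0, 0], 0]

```text
t: 27.32
ee_pos: [575.9, 157.0, 192.2]
orientation: [2.346, 2.089, 0.002]
ft_force: [0.1, -0.9, -0.3]
width: 87.6
```

Run:
```python
from h import *
o,M=pose(); snap('wrist','w16.png'); snap('scene','sc16.png');crop('sc16.png','sc16c.png',240,130,400,250,5)
```

```text
t 27.32 tcp [575.9 157.  192.2] xyaw 83.35 z [ 0.001  0.    -1.   ] F [ 0.1 -0.9 -0.3] w 87.6 q6 0.36
```

View pics/w16.png

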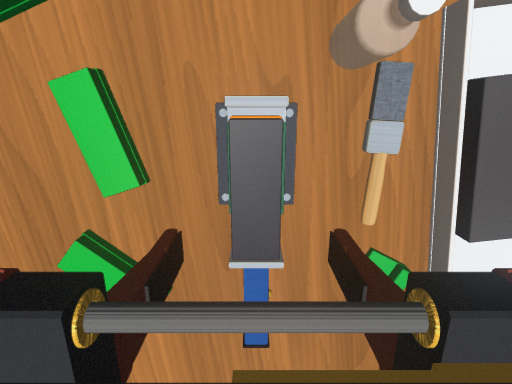

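View pics/sc16c.png

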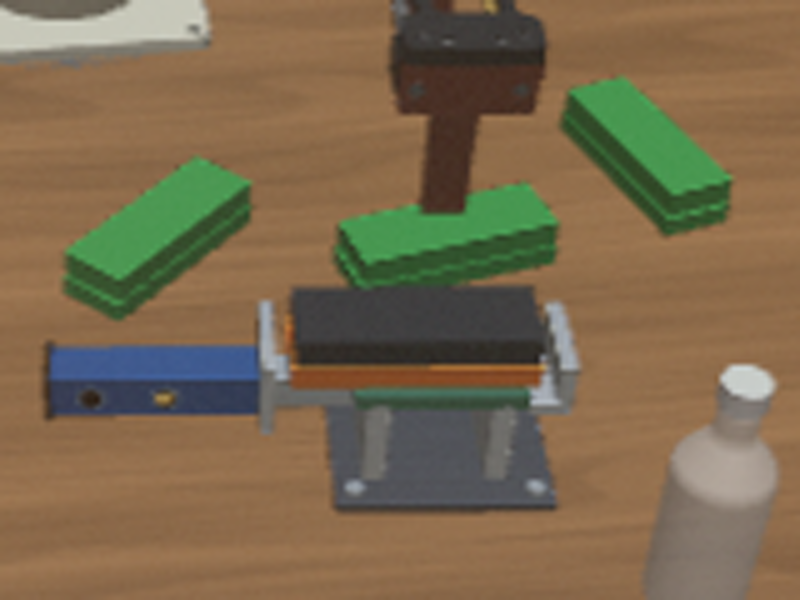

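Run:
```python
from h import *
w=cam('wrist')
bx=np.array([-.1175,-.9931,0]);by=np.array([.9931,-.1175,0]);b=np.array([578.4,174.4,75])
P=[ray(w,uv,111)-b for uv in [(229.5,119),(283.5,119),(281.5,262),(231.5,262)]]
for p in P: print((p@bx).round(1),(p@by).round(1))
close_job()
```

```text
-52.8 -24.7
-52.9 23.1
88.4 25.2
88.5 -25.9
the job is handed in; nothing more can be done
```

The sleeve is drawn out to the next hole, the orange-based stone is lying on the bed, and the job is handed in (no verdict is given). It took about 27 s of the 69 s.

**Sleeve and button:** My first grip sat too high. The camera views put the fingertips about 22 mm above the reported TCP, so the pads missed the button. That pull peaked at 24.4 N at the wrist before I backed off. I gripped again lower, over the button. The dome slipped under the wall at about 22 N, and the sleeve then slid at 2–5 N until the button popped out at roughly 42 mm of travel. The last scene picture shows the button in the second hole with the first hole empty.

**Stone:** I set it down slowly, with the last reading about 11 N at the wrist, let go and lifted clear. The last wrist picture gives these readings in the bed frame:

| Check | Reading | Allowed |
|---|---|---|
| Centre along the bed (x) | about +18 mm | 5 to 43 mm |
| Centre across the bed (y) | within about 1 mm of the middle line | ±12 mm |
| Turn from the holder | under 0.02 rad | under 0.12 rad |

**At hand-in:** The gripper was open and about 90 mm or more above the stone, with the wrist force near zero. I touched none of the other objects as far as I could see, but I did not measure their positions.

**Limits of the checks:** I never read the force between button and sleeve directly, only the wrist force, which includes about 4 N of sliding friction. I judged the stone's tilt and height from the pictures and the contact height, without a separate measurement.

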